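Locate the control box on the work carrier

TASK

Push the white control box along the plywood board into its screwing position: one long side flat against the steel rail at the far edge, and one end butted against the steel stop block, with no gap at either. Slide it only, without lifting or tipping it, keep off its two knob shafts, leave the screw tray, the hotplate and the carton where they are, and draw the hand clear at the end.

Things in the scene. Friction and masses are not known exactly. Their poses are not given: they have to be found in the camera images.
- carrier: Fixed work carrier: board 400 x 640 mm (x by y), plywood face 18 mm above the table, yaw varies. Origin at the centre of its underside (z = 0); x points away from the robot to the rail, y along the rail. The straight steel rail at the far side is 580 mm long, 12 mm thick, stands 22 mm above the plywood, and has a 3 mm flange behind.
- rail_face (a point): Middle of the rail's inner face (towards the robot), at the height of the plywood; 150 mm along x from the carrier's origin, axes as the carrier's. With the control box against the rail, the box's origin has x = -50 mm in this frame.
- control_box: Loose white steel box, 100 (x) x 140 (y) x 32 mm high, 0.35 to 0.7 kg, two knob shafts on top. Origin at the centre of its underside, on the plywood. Starts near the board's middle, 60 to 120 mm short of its place at the rail, turned up to 0.4 rad from the carrier's axes. Alike both ways round. Sliding friction at most about 9 N.
- shafts: The two delicate steel knob shafts on top of the control box, 8 mm in diameter, 16 mm high, at y = +35 and -35 mm on the box's centre line. Origin in the middle of the box's top face, between them. They move with the box.
- stop_block: Fixed steel block, the end stop, 60 (x) x 50 (y) x 40 mm high, bolt head on top, at the left or right end, 200 mm along the rail from the carrier's middle, its middle 55 mm before the rail's face. Origin at the centre of its underside, axes as the carrier's. The box butts against its inner face (towards the board's middle): origins then 95 mm apart along y.
- screw_tray: Loose black plastic tray of screws, 90 mm (x) x 60 mm (y) x 35 mm high, at the other end of the rail from the stop block. Origin at the centre of its underside. To be left alone.
- hotplate: Loose dark round hotplate lying upside down, 110 mm in diameter, 14 mm thick, with a small white terminal block on top (40 mm high with its pins), at one of the board's two near corners. Origin at the centre of its underside. To be left alone.
- carton: Loose closed cardboard carton, 75 x 55 x 45 mm high, at the other near corner of the board. Origin at the centre of its underside. To be left alone.
Things that resemble listed ones, but are neither listed nor needed, are in the scene too. What is shaped like the control_box but green, orange or pink is not meant.

How it is judged:
At the end, for the whole second after the job is handed in: The control box lies at rest on the plywood, its long side along the rail within 0.035 rad and within 3 mm of touching it, and its end within 3 mm of touching the inner face of the stop block (x of control_box in the frame of rail_face between -0.053 and -0.047 m and angle between the x axis of control_box and the x axis of carrier, either way round below 0.035 rad and y of control_box in the frame of carrier between -0.14 and 0.14 m and (y of control_box in the frame of stop_block between 0.092 and 0.098 m or y of control_box in the frame of stop_block between -0.098 and -0.092 m) and z of control_box in the frame of carrier between 0.013 and 0.022 m and angle between control_box's own z axis and vertical below 0.05 rad and linear speed of control_box below 0.01 m/s).
It fails at once if the control box was lifted more than 8 mm off the board (z of control_box in the frame of carrier above 0.026 m).
It fails at once if the control box was tipped (angle between control_box's own z axis and vertical above 0.12 rad).
It fails at once if the knob shafts were touched (contact force between any of the fingers, the arm and shafts above 1 N).
It fails at once if the screw tray, the hotplate or the carton was moved more than 10 mm (distance of any of screw_tray, hotplate, carton from where it was at the start of the episode above 0.01 m).
It also fails if it takes over 48 s, if anything falls off the work surface, if the arm or the gripper's body presses on something with over 40 N, if the wrist force passes 120 N, or if a joint passes its speed limit or range.

ROBOT

A 6-joint arm with a two-finger parallel gripper is mounted at the origin on the work surface. World frame = base frame: x ahead of the robot, y to its left, z up, the work surface at z = 0. Lengths are in m, angles in rad, forces in N, time in s.
With the tool pointing down it reaches from about 0.3 to 0.95 m from the base axis. Payload 3.1 kg.
Tool frame: the origin (TCP) lies on the centre line of the jaws, within the pads' length; the fingertips stand ctrl.tip_reach ahead of it and the grasp point (between the pads) lies 11 mm behind it (ctrl.tip_reach is the distance from the TCP to the fingertips, in m); z points along the fingers, y is the line along which they close (so a half turn about z gives the same grasp; the last joint's range is limited). The gripper opens to 85 mm and grips with 20 to 120 N. Pads are 22 mm wide; open, the fingers measure 114 mm over their backs; the gripper's body (76 mm by 85 mm) begins 54 mm behind the grasp point. The pads swing forward as they close: fully open they stand 13 mm farther back than shut.
Start: joints at [1.235, 0.308, 1.634, -0, 1.2, -0.07], TCP at [0.164, 0.603, 0.239] pointing down, gripper open.
Joint ranges: [-3.06, 3.06], [-0.79, 1.96], [0.05, 2.63], [-1.19, 4.34], [0.05, 2.64], [-2.94, 2.94]. Speed limits (rad/s): [2.79, 2.79, 3.14, 3.14, 3.14, 3.14].

INTERFACE

Orientations are given as a rotation vector (axis times angle).
In Python, from plant import ctrl gives the robot as it stands. The module is installed in compiled form; this text tells all that it offers.
- The arm moves only by the tool arm_command, never from a script. Its argument "motion" is a list of rows, each a list of 2 entries, a list of its own where there are three numbers: the shift along the world's x, y, z in m, then the turn about the world's z in rad. In form: [[[dx, dy, dz], turn], ...]. A call has 1 to 20 rows; each row is the pose to reach, as a shift and turn from the pose commanded when the call began; what a row does not reach only later rows make up. A row lasts 1/10 s, in which the tool goes at most 50 mm and 8.59 degrees, less where a joint would pass 70% of its speed; a pose out of reach is approached as far as the arm can. A call with a gripper value outside its range is refused whole. "gripper" is the finger opening in m, from 0 to 0.0854, set as the call begins (left out, the last holds). The fingers move at their own pace and stop on an object; "squeeze" is the grip in N (left out, the last holds). Time passes only in rows, so rows that repeat a pose let the fingers close. It gives the time, the measured TCP pose, the force, the opening and the grip force at its end, in the units of the state.
- ctrl.sense(): the state, without advancing time (a new reading comes with each control period).
- ctrl.capture(name): name is "scene" or "side" or "wrist"; returns the picture (480x640x3 uint8, red, green, blue); there is no depth.
- ctrl.camera_params(name): a dict with "fovy" (degrees; the focal length in pixels is half the picture's height over the tangent of half this angle, whatever the lens; pixels are square), "cx", "cy" (the principal point, pixels), "xyz" and "orientation" of the camera in the world; the wrist camera has in their place "hand_eye" (4x4, takes a point from camera to tool coordinates, whose origin is the TCP and whose axes are the flange's). Camera axes: x right, y up, looking along -z (the intrinsics and any distortion apply to the point x, -y, -z); pixel columns grow to the right and rows downward; lengths in m; the calibration is good to about 2 mm. A picture is of the moment at which its call begins: read the wrist's pose just before it. camera_params takes no time and is no camera call.
- ctrl.hand_in(): hands the job in; it is judged then, once.
The state is a dict: "time": time; "q": joint angles; "qd": joint speeds; "tau": joint torques, N m; "position": TCP position; "eef_rot": TCP orientation; "ft_force": force on the tool from outside, world axes, zero at the start; "torque": the same for the moment, N m; "opening": finger opening in m; "grasp_force": force on a finger pad.
Only numpy, scipy, OpenCV 4.12 (cv2) and the standard library are available. Lean on these libraries where they do the work, as an engineer would, in place of code of your own. Each camera call takes 0.05 s, during which the arm holds its last target. There are 200 camera calls.

## Working session

There is one attempt and no reset: what is moved stays moved. The work goes in short steps, Python scripts to look and compute and a tool call to move; the robot and the scene stay as the last step left them, time stands still between calls to the robot, and variables do not carry over. Pictures are saved under pics/ and viewed, at most 10 in all, crops included, and the job is handed in when it is done.

Besides the shell and the picture viewer there is one more tool, called after "Emit:" by a JSON object that holds its "fn" and its "kwargs". arm_command: Moves the arm, as the interface text tells. Its arguments: {"type":"object","properties":{"motion":{"type":"array"},"gripper":{"type":"number"},"squeeze":{"type":"number"}},"required":["motion"]}

```bash
mkdir -p pics; python3 - <<'E'
from plant import ctrl
import cv2
for n in ("scene","side"):
    cv2.imwrite(f"pics/{n}0.png",ctrl.capture(n)[:,:,::-1]); print(n,ctrl.camera_params(n))
print(ctrl.camera_params("wrist")); s=ctrl.sense(); print(s["time"],s["position"],s["eef_rot"],s["ft_force"],s["opening"],ctrl.tip_reach)
E
```

```text
scene {'fovy': 45.3986056676471, 'cx': 319.59541318596916, 'cy': 239.881168597007, 'xyz': array([ 0.92570687, -0.4630917 ,  1.17153028]), 'orientation': array([0.5259033 , 0.22647216, 0.76043367])}
side {'fovy': 57.41533596799518, 'cx': 320.43771694469143, 'cy': 237.6521593310629, 'xyz': array([ 0.01558911, -0.49216347,  0.72858805]), 'orientation': array([ 0.74146533, -0.25872937, -0.63970503])}
{'fovy': 64.93655263895572, 'cx': 322.4662927389439, 'cy': 237.36669260127607, 'hand_eye': array([[ 9.13337001e-04,  9.51207289e-01,  3.08551225e-01,
         8.00067284e-02],
       [ 9.99999476e-01, -7.25801714e-04, -7.22566055e-04,
         8.09541707e-04],
       [-4.63363091e-04,  3.08551723e-01, -9.51207453e-01,
        -1.33792912e-01],
       [ 0.00000000e+00,  0.00000000e+00,  0.00000000e+00,
         1.00000000e+00]])}
0.1 [0.16393883 0.6023575  0.23812931] [-0.41618669 -3.11343886  0.00324786] [ 0.17845104  0.7996866  -0.22510698] 0.08542822623661958 0.008
```

View pics/scene0.png

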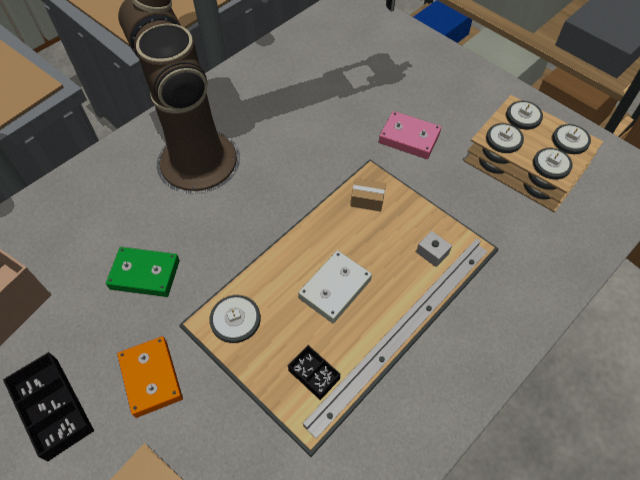

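View pics/side0.png

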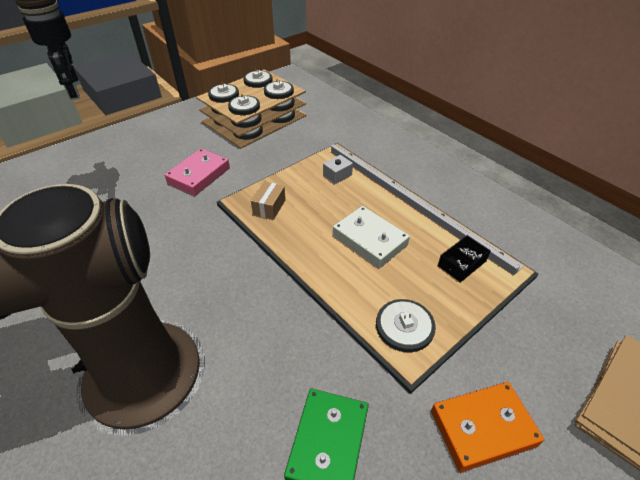

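The scene view shows the white box at (336,286), stop block (434,248), tray (314,372), hotplate (235,318), carton (368,197) and the rail running from (308,425) to (478,245). The side view agrees: white box at (371,236), stop (338,168).
Candidates for the control box in the scene view: white (336,286), green (143,271), orange (150,376), pink (410,134). I choose the white one, the only one on the board.

```bash
cat > h.py <<'E'
import numpy as np, cv2
from scipy.spatial.transform import Rotation as R
from plant import ctrl
def cam(n,s=None):
    p=ctrl.camera_params(n); f=240/np.tan(np.radians(p["fovy"])/2)
    if n=="wrist":
        T=np.eye(4);T[:3,:3]=R.from_rotvec(s["eef_rot"]).as_matrix();T[:3,3]=s["position"]
        T=T@np.array(p["hand_eye"]); return f,p["cx"],p["cy"],T[:3,3],T[:3,:3]
    return f,p["cx"],p["cy"],np.array(p["xyz"]),R.from_rotvec(p["orientation"]).as_matrix()
def cast(c,uv,z):
    f,cx,cy,o,M=c; uv=np.atleast_2d(uv).astype(float)
    d=np.c_[(uv[:,0]-cx)/f,-(uv[:,1]-cy)/f,-np.ones(len(uv))]@M.T
    return o+d*((z-o[2])/d[:,2])[:,None]
def proj(c,P):
    f,cx,cy,o,M=c; q=(np.atleast_2d(P)-o)@M
    return np.c_[cx-f*q[:,0]/q[:,2],cy+f*q[:,1]/q[:,2]]
def comp(mask,px):
    n,l=cv2.connectedComponents(mask.astype(np.uint8)); k=l[px[1],px[0]]; return (l==k).astype(np.uint8) if k else None
def hull(m): return cv2.convexHull(max(cv2.findContours(m,0,1)[0],key=cv2.contourArea))[:,0]
def quad(m):
    h=hull(m)
    return cv2.approxPolyN(h[:,None],4)[0] if hasattr(cv2,"approxPolyN") else h
E
python3 - <<'E'
from h import *
np.set_printoptions(precision=4,suppress=True)
for n,px,bp in (("scene",(330,270),(270,270)),("side",(375,240),(300,240))):
    im=cv2.imread(f"pics/{n}0.png"); hsv=cv2.cvtColor(im,cv2.COLOR_BGR2HSV); c=cam(n)
    H,S,V=cv2.split(hsv); print(n,hsv[px[1],px[0]],hsv[bp[1],bp[0]])
    w=comp((S<60)&(V>190),px)
    vis=im.copy()
    if w is not None:
        w=cv2.morphologyEx(w,cv2.MORPH_OPEN,np.ones((5,5),np.uint8))
        q=quad(w); P=cast(c,q,0.05); print("box",q.tolist(),"\n",P[:,:2],P.mean(0),np.linalg.norm(P-np.roll(P,-1,0),axis=1))
        cv2.polylines(vis,[q.astype(int)],1,(0,0,255),1)
    b=comp((S>70)&(H>8)&(H<28)&(V>90),bp)
    if b is not None:
        q=quad(b); P=cast(c,q,0.018); print("board",q.tolist(),"\n",P[:,:2],P.mean(0),np.linalg.norm(P-np.roll(P,-1,0),axis=1))
        cv2.polylines(vis,[q.astype(int)],1,(255,0,0),1)
    cv2.imwrite(f"pics/{n}1.png",vis)
a=cv2.imread("pics/scene1.png")[150:460,175:505]; cv2.imwrite("pics/crop1.png",cv2.resize(a,None,fx=1.9,fy=1.9))
E
```

```text
scene [ 54   7 190] [ 17 114 185]
board [[495, 247], [310, 450], [182, 323], [370, 160]] 
 [[ 0.7169  0.3154]
 [ 0.7343 -0.3112]
 [ 0.3473 -0.3213]
 [ 0.3307  0.3053]] [ 0.5323 -0.0029  0.018 ] [0.6268 0.3871 0.6268 0.3863]
side [ 43  10 224] [ 17 109 198]
box [[410, 235], [380, 259], [333, 226], [362, 205]] 
 [[ 0.5834 -0.0915]
 [ 0.4841 -0.101 ]
 [ 0.4707  0.0344]
 [ 0.5682  0.0461]] [ 0.5266 -0.028   0.05  ] [0.0997 0.1361 0.0982 0.1384]
board [[540, 267], [411, 385], [219, 200], [329, 146]] 
 [[ 0.7556 -0.3108]
 [ 0.348  -0.322 ]
 [ 0.3312  0.3056]
 [ 0.6911  0.3163]] [ 0.5315 -0.0027  0.018 ] [0.4077 0.6278 0.3601 0.6304]
```

View pics/crop1.png

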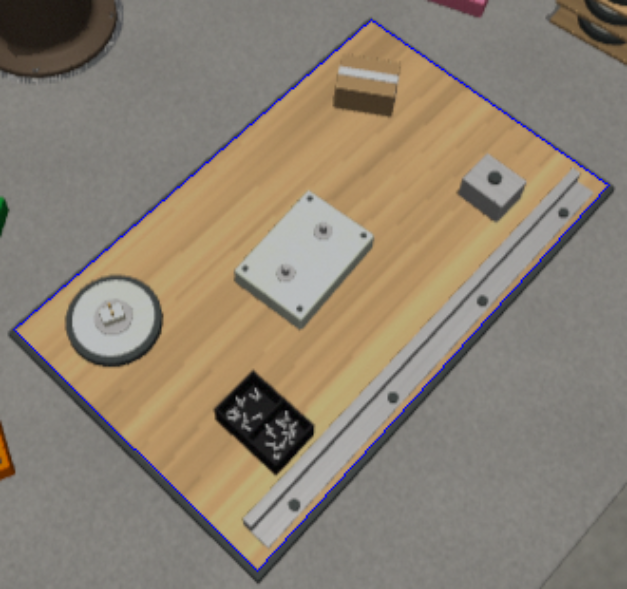

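The crop confirms it: the white box has two shafts, the stop block is at the left (+y) end and the tray at the right. The board outline fits, with a roughly 6.5 mm dark border.

```bash
cat >> h.py <<'E'
yaw=0.0275; C0=np.array([0.532,-0.003]); ex=np.array([np.cos(yaw),np.sin(yaw)]); ey=np.array([-ex[1],ex[0]])
def car(P): d=np.atleast_2d(P)[:,:2]-C0; return np.c_[d@ex,d@ey]
def wor(c): c=np.atleast_2d(c); return C0+c[:,:1]*ex+c[:,1:]*ey
E
python3 - <<'E'
from h import *
np.set_printoptions(precision=4,suppress=True)
im=cv2.imread("pics/scene0.png"); c=cam("scene"); H,S,V=cv2.split(cv2.cvtColor(im,cv2.COLOR_BGR2HSV))
def show(name,m,z):
    m=cv2.morphologyEx(m,cv2.MORPH_CLOSE,np.ones((3,3),np.uint8)); q=quad(m); P=cast(c,q,z)
    e=P-np.roll(P,-1,0); print(name,"car\n",car(P),"ctr",car(P.mean(0)),np.linalg.norm(e,axis=1)); return P
w=comp((S<45)&(V>165),(330,270))
P=show("box",w,0.05); print([np.degrees(0)+np.arctan2(*(P[i]-P[i-1])[1::-1]) for i in range(4)])
b=comp((V<60),(300,355)); show("tray",b,0.05)
print("V stop",im[252,428],im[243,437])
st=cast(c,[[(459+0)/1.9+175,185/1.9+150],[490/1.9+175,154/1.9+150],[526/1.9+175,184/1.9+150],[497/1.9+175,208/1.9+150]],0.058);print("stop",car(st),car(st.mean(0)))
ra=cast(c,[[246/1.9+175,522/1.9+150],[574/1.9+175,171/1.9+150]],0.04);print("rail top inner",car(ra))
hp=cast(c,[[114/1.9+175,318/1.9+150]],0.03);print("hot",car(hp))
s=ctrl.sense(); M=R.from_rotvec(s["eef_rot"]).as_matrix(); print(M); print("yaw of tool y",np.arctan2(M[1,1],M[0,1]))
E
```

```text
box car
 [[ 0.0363  0.0472]
 [ 0.0483 -0.0905]
 [-0.0492 -0.0973]
 [-0.0591  0.0397]] ctr [[-0.0059 -0.0252]] [0.1382 0.0977 0.1373 0.0957]
[np.float64(0.10629398732238299), np.float64(-1.4567770096257664), np.float64(-3.044330567510554), np.float64(1.6704046102674195)]
tray car
 [[ 0.1471 -0.1712]
 [ 0.1481 -0.2366]
 [ 0.0518 -0.2349]
 [ 0.0516 -0.1704]] ctr [[ 0.0996 -0.2033]] [0.0654 0.0963 0.0644 0.0955]
V stop [66 67 68] [62 65 61]
stop [[0.0711 0.1642]
 [0.0713 0.2246]
 [0.1286 0.2198]
 [0.1234 0.1698]] [[0.0986 0.1946]]
rail top inner [[ 0.157  -0.2901]
 [ 0.1561  0.2859]]
hot [[-0.1136 -0.2276]]
[[-0.9649  0.2627 -0.0007]
 [ 0.2627  0.9649 -0.002 ]
 [ 0.0002 -0.0021 -1.    ]]
yaw of tool y 1.3050235018087855
```

Emit:
{"fn": "arm_command", "kwargs": {"motion": [[[0.05, -0.05, 0], -0.15], [[0.08, -0.1, 0], -0.3], [[0.1, -0.14, 0], -0.45], [[0.12, -0.18, 0], -0.6], [[0.14, -0.22, 0], -0.75], [[0.16, -0.26, 0], -0.9], [[0.18, -0.3, 0], -1.05], [[0.2, -0.34, 0], -1.2], [[0.22, -0.38, 0], -1.278], [[0.24, -0.42, 0], -1.278], [[0.26, -0.46, 0], -1.278], [[0.28, -0.5, 0], -1.278], [[0.3, -0.54, 0], -1.278], [[0.32, -0.58, 0], -1.278], [[0.34, -0.62, 0], -1.278], [[0.35, -0.66, 0], -1.278], [[0.36, -0.7, 0], -1.278], [[0.365, -0.733, 0], -1.278], [[0.365, -0.733, 0], -1.278], [[0.365, -0.733, 0], -1.278]], "gripper": 0.045}}

```text
time: 2.1
position: [0.5287, -0.1304, 0.2386]
eef_rot: [-2.192, -2.248, 0.0]
ft_force: [1.3, 0.4, -0.2]
opening: 0.0445
grasp_force: 0.0
```

Emit:
{"fn": "arm_command", "kwargs": {"motion": [[[0, 0, -0.04], 0], [[0, 0, -0.08], 0], [[0, 0, -0.12], 0], [[0, 0, -0.15], 0], [[0, 0, -0.17], 0], [[0, 0, -0.18], 0], [[0, 0, -0.19], 0], [[0, 0, -0.197], 0], [[0, 0, -0.203], 0], [[0, 0, -0.203], 0], [[0, 0, -0.203], 0]]}}

```text
time: 3.2
position: [0.5297, -0.1302, 0.0368]
eef_rot: [2.191, 2.25, 0.001]
ft_force: [0.1, -0.2, 0.0]
opening: 0.0449
grasp_force: 0.0
```

```bash
python3 - <<'E'
from h import *
s=ctrl.sense(); print(s["position"],s["ft_force"]); 
im=ctrl.capture("side")[:,:,::-1]; cv2.imwrite("pics/side2.png",cv2.resize(im[120:400,200:560],None,fx=2,fy=2))
E
```

```text
[ 0.52966339 -0.13015058  0.03678169] [ 0.1109342  -0.24272527  0.03948616]
```

View pics/side2.png

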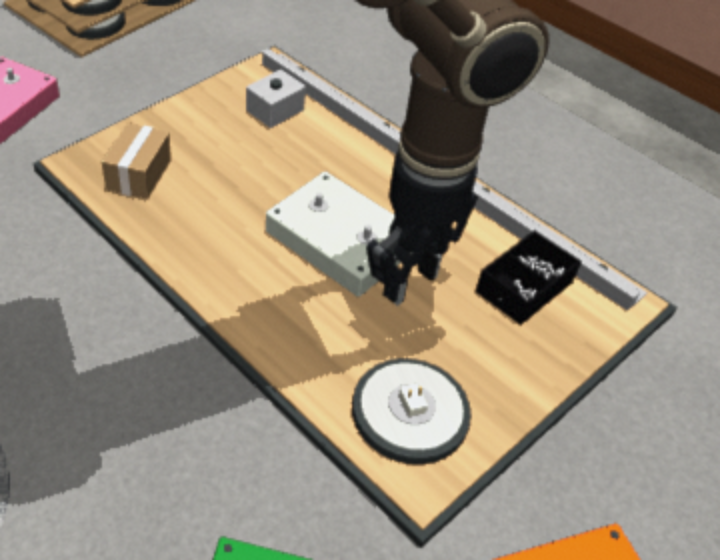

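The view shows the fingers standing between the box's right end and the tray, clear of both. I push along +y to just short of the stop.

Emit:
{"fn": "arm_command", "kwargs": {"motion": [[[0, 0.006, -0.004], 0], [[0, 0.012, -0.004], 0], [[0, 0.016, -0.004], 0], [[-0.001, 0.02, -0.004], 0], [[-0.001, 0.024, -0.004], 0], [[-0.001, 0.028, -0.004], 0], [[-0.001, 0.032, -0.004], 0], [[-0.001, 0.036, -0.004], 0], [[-0.001, 0.04, -0.004], 0], [[-0.001, 0.044, -0.004], 0], [[-0.001, 0.048, -0.004], 0], [[-0.001, 0.052, -0.004], 0], [[-0.002, 0.056, -0.004], 0], [[-0.002, 0.06, -0.004], 0], [[-0.002, 0.064, -0.004], 0], [[-0.002, 0.068, -0.004], 0], [[-0.002, 0.072, -0.004], 0], [[-0.002, 0.076, -0.004], 0], [[-0.002, 0.08, -0.004], 0], [[-0.002, 0.08, -0.004], 0]]}}

```text
time: 5.25
position: [0.5271, -0.0491, 0.0323]
eef_rot: [-2.191, -2.251, -0.001]
ft_force: [-0.1, 0.6, 0.4]
opening: 0.0448
grasp_force: 0.1
```

```bash
cat >> h.py <<'E'
def look(px,name,cn="scene"):
    s=ctrl.sense(); im=ctrl.capture(cn)[:,:,::-1].copy(); cv2.imwrite(f"pics/{name}.png",im)
    c=cam(cn,s); H,S,V=cv2.split(cv2.cvtColor(im,cv2.COLOR_BGR2HSV)); w=comp((S<45)&(V>165),px)
    print("tool",s["position"].round(4),"car",car(s["position"]).round(4),"f",s["ft_force"].round(1),s["time"])
    if w is None: print("no comp",H[px[1],px[0]],S[px[1],px[0]],V[px[1],px[0]]); return
    w=cv2.morphologyEx(w,cv2.MORPH_CLOSE,np.ones((3,3),np.uint8)); q=quad(w); P=cast(c,q,0.05); e=np.roll(P,-1,0)-P
    print(q.astype(int).tolist(),"\n",car(P).round(4).tolist(),"ctr",car(P.mean(0)).round(4),"len",np.linalg.norm(e,axis=1).round(4),"ang",(np.arctan2(e[:,1],e[:,0])-yaw).round(3))
E
python3 - <<'E'
from h import *
p=proj(cam("scene"),np.r_[wor([[0.02,0.035]])[0],0.05])[0].astype(int); print(p)
look(tuple(p),"s3")
E
```

```text
[361 272]
tool [ 0.5271 -0.0491  0.0323] car [[-0.0062 -0.046 ]] f [-0.1  0.6  0.4] 5.25
[[391, 260], [348, 303], [346, 248], [358, 236]] 
 [[0.0475, 0.1033], [0.0481, -0.0425], [-0.0477, 0.0577], [-0.0491, 0.1007]] ctr [[-0.0003  0.0548]] len [0.1458 0.1386 0.0431 0.0966] ang [-1.567  2.334  1.603  0.027]
```

Box is now aligned at carrier y≈0.032. Push 60 mm more.

Emit:
{"fn": "arm_command", "kwargs": {"motion": [[[0, 0.004, 0], 0], [[0, 0.008, 0], 0], [[0, 0.012, 0], 0], [[0, 0.016, 0], 0], [[-0.001, 0.02, 0], 0], [[-0.001, 0.024, 0], 0], [[-0.001, 0.028, 0], 0], [[-0.001, 0.032, 0], 0], [[-0.001, 0.036, 0], 0], [[-0.001, 0.04, 0], 0], [[-0.001, 0.044, 0], 0], [[-0.001, 0.048, 0], 0], [[-0.001, 0.052, 0], 0], [[-0.001, 0.056, 0], 0], [[-0.002, 0.06, 0], 0], [[-0.002, 0.06, 0], 0]]}}

```text
time: 6.9
position: [0.5252, 0.0108, 0.0324]
eef_rot: [-2.191, -2.251, -0.001]
ft_force: [-1.1, 0.1, -0.9]
opening: 0.0453
grasp_force: 0.0
```

Emit:
{"fn": "arm_command", "kwargs": {"motion": [[[0, -0.015, 0], 0], [[0, -0.03, 0.0], 0], [[0, -0.04, 0.04], 0], [[0, -0.05, 0.08], 0], [[-0.04, -0.04, 0.09], 0.14], [[-0.08, -0.01, 0.09], 0.28], [[-0.11, 0.02, 0.09], 0.42], [[-0.11, 0.04, 0.09], 0.56], [[-0.11, 0.06, 0.09], 0.7], [[-0.11, 0.08, 0.09], 0.84], [[-0.11, 0.085, 0.09], 0.98], [[-0.11, 0.085, 0.09], 1.12], [[-0.11, 0.085, 0.09], 1.26], [[-0.11, 0.085, 0.09], 1.4], [[-0.11, 0.085, 0.09], 1.57], [[-0.11, 0.085, 0.09], 1.57], [[-0.11, 0.085, 0.09], 1.57]], "gripper": 0.08}}

```text
time: 8.6
position: [0.4155, 0.0943, 0.1224]
eef_rot: [-0.035, 3.141, -0.0]
ft_force: [-0.7, 0.1, -0.7]
opening: 0.08
grasp_force: 0.0
```

```bash
python3 - <<'E'
from h import *
p=proj(cam("scene"),np.r_[wor([[0.03,0.09]])[0],0.05])[0].astype(int); print(p)
look(tuple(p),"s4"); s=ctrl.sense(); print(s["eef_rot"],s["opening"],s["q"])
E
```

```text
[381 259]
tool [0.4155 0.0943 0.1224] car [[-0.1138  0.1004]] f [-0.7  0.1 -0.7] 8.6
[[407, 244], [368, 283], [336, 257], [375, 220]] 
 [[0.0473, 0.161], [0.0478, 0.0237], [-0.0483, 0.0245], [-0.0493, 0.1615]] ctr [[-0.0006  0.0927]] len [0.1372 0.0961 0.137  0.0966] ang [-1.567 -3.15   1.578 -0.006]
[-3.56734069e-02  3.14116309e+00 -2.14853536e-05] 0.07990432589661509 [ 1.21251026e-01  8.42346635e-02  2.17541639e+00 -4.98718818e-05
  8.81717465e-01 -1.47222612e+00]
```

View pics/s4.png

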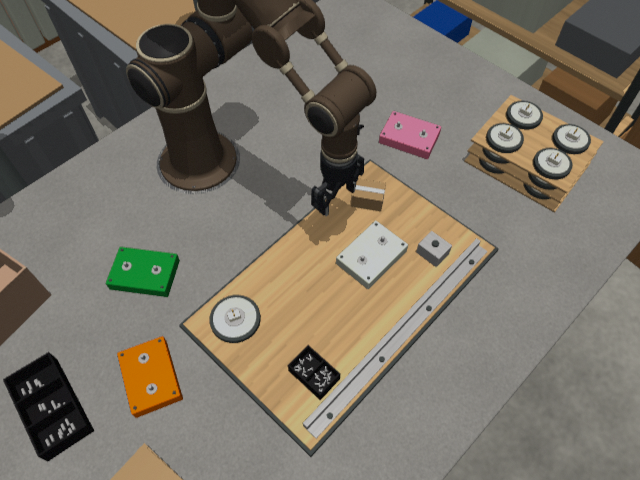

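The box is at carrier (0, 0.093), square to the carrier, with a small gap to the stop at (434,248). The hand is behind it near the carton at (368,197), so I check the carton's extent before descending.

```bash
python3 - <<'E'
from h import *
im=cv2.imread("pics/scene0.png"); c=cam("scene")
# carton top quad picked from the crop (scale 1.9, offset 175,150)
q=np.array([[341,57],[401,58],[399,91],[336,90]])/1.9+[175,150]
print("carton top",car(cast(c,q,0.063)).round(3).tolist())
q=np.array([[334,107],[392,115]])/1.9+[175,150]
print("carton foot",car(cast(c,q,0.018)).round(3).tolist())
im=cv2.imread("pics/s4.png"); a=im[205:295,330:460]; cv2.imwrite("pics/c4.png",cv2.resize(a,None,fx=5,fy=5,interpolation=2))
E
```

```text
carton top [[-0.157, 0.21], [-0.1, 0.261], [-0.068, 0.219], [-0.127, 0.166]]
carton foot [[-0.131, 0.17], [-0.068, 0.211]]
```

View pics/c4.png

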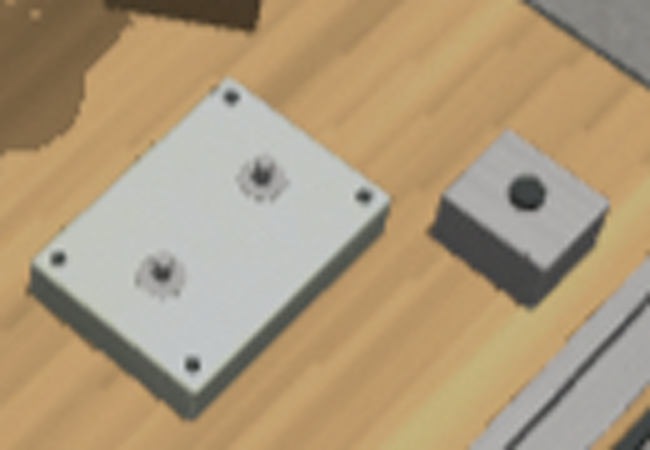

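The crop shows about a 10 mm gap between the box's end and the stop (inner foot edge through (430,232)-(530,307)), so the box will clear it on the way to the rail. The carton is clear of the hand as well.

Emit:
{"fn": "arm_command", "kwargs": {"motion": [[[0.018, -0.004, 0], 0], [[0.036, -0.008, -0.02], 0], [[0.036, -0.008, -0.05], 0], [[0.036, -0.008, -0.075], 0], [[0.036, -0.008, -0.085], 0], [[0.036, -0.008, -0.092], 0], [[0.036, -0.008, -0.092], 0], [[0.042, -0.008, -0.092], 0], [[0.048, -0.008, -0.092], 0], [[0.052, -0.008, -0.092], 0], [[0.056, -0.008, -0.092], 0], [[0.06, -0.007, -0.092], 0], [[0.064, -0.007, -0.092], 0], [[0.068, -0.007, -0.092], 0], [[0.072, -0.007, -0.092], 0], [[0.076, -0.007, -0.092], 0], [[0.08, -0.007, -0.092], 0], [[0.084, -0.007, -0.092], 0], [[0.088, -0.007, -0.092], 0], [[0.092, -0.007, -0.092], 0]]}}

```text
time: 10.65
position: [0.505, 0.088, 0.03]
eef_rot: [0.041, -3.136, 0.0]
ft_force: [-5.0, 0.3, 4.4]
opening: 0.0803
grasp_force: 2.7
```

```bash
python3 - <<'E'
from h import *
p=proj(cam("scene"),np.r_[wor([[0.06,0.09]])[0],0.05])[0].astype(int); print(p)
look(tuple(p),"s5")
E
```

```text
[391 267]
tool [0.505 0.088 0.03 ] car [[-0.0245  0.0917]] f [-5.   0.3  4.4] 10.65
[[420, 253], [380, 293], [348, 266], [387, 229]] 
 [[0.0838, 0.1623], [0.0829, 0.023], [-0.0129, 0.0257], [-0.0125, 0.1613]] ctr [[0.0353 0.0931]] len [0.1393 0.0959 0.1357 0.0963] ang [-1.577  3.114  1.568  0.01 ]
```

Emit:
{"fn": "arm_command", "kwargs": {"motion": [[[0.004, 0, 0], 0], [[0.008, 0, 0], 0], [[0.012, 0, 0], 0], [[0.016, 0, 0], 0], [[0.02, 0, 0], 0], [[0.024, 0.001, 0], 0], [[0.028, 0.001, 0], 0], [[0.032, 0.001, 0], 0], [[0.036, 0.001, 0], 0], [[0.04, 0.001, 0], 0], [[0.044, 0.001, 0], 0], [[0.048, 0.001, 0], 0], [[0.052, 0.001, 0], 0], [[0.055, 0.002, 0], 0], [[0.057, 0.002, 0], 0], [[0.059, 0.002, 0], 0], [[0.061, 0.002, 0], 0], [[0.062, 0.002, 0], 0], [[0.063, 0.002, 0], 0], [[0.063, 0.002, 0], 0]]}}

```text
time: 12.7
position: [0.5702, 0.0901, 0.0303]
eef_rot: [0.041, -3.141, -0.0]
ft_force: [-3.3, 0.5, 1.6]
opening: 0.08
grasp_force: 1.5
```

Emit:
{"fn": "arm_command", "kwargs": {"motion": [[[0.001, 0, 0], 0], [[0.002, 0, 0], 0], [[0.003, 0, 0], 0], [[0.003, 0, 0], 0]]}}

```text
time: 13.1
position: [0.5704, 0.0901, 0.0302]
eef_rot: [0.041, -3.135, 0.0]
ft_force: [-10.2, 0.1, 7.4]
opening: 0.0801
grasp_force: 4.6
```

Emit:
{"fn": "arm_command", "kwargs": {"motion": [[[0.001, 0, 0], 0], [[0.002, 0, 0], 0], [[0.002, 0, 0], 0]]}}

```text
time: 13.4
position: [0.5704, 0.09, 0.0299]
eef_rot: [0.041, -3.13, 0.001]
ft_force: [-12.7, -0.0, 10.3]
opening: 0.0803
grasp_force: 6.4
```

```bash
python3 - <<'E'
from h import *
p=proj(cam("scene"),np.r_[wor([[0.11,0.09]])[0],0.05])[0].astype(int); print(p)
look(tuple(p),"s6")
a=cv2.imread("pics/s6.png")[200:350,340:520]; cv2.imwrite("pics/c6.png",cv2.resize(a,None,fx=4,fy=4,interpolation=2))
E
```

```text
[409 280]
tool [0.5704 0.09   0.0299] car [[0.0409 0.0919]] f [-12.7  -0.   10.3] 13.4
[[443, 271], [405, 312], [370, 284], [409, 245]] 
 [[0.15, 0.1604], [0.151, 0.0248], [0.0526, 0.0248], [0.0523, 0.162]] ctr [[0.1015 0.093 ]] len [0.1356 0.0984 0.1371 0.0977] ang [-1.563 -3.142  1.573 -0.017]
```

View pics/c6.png

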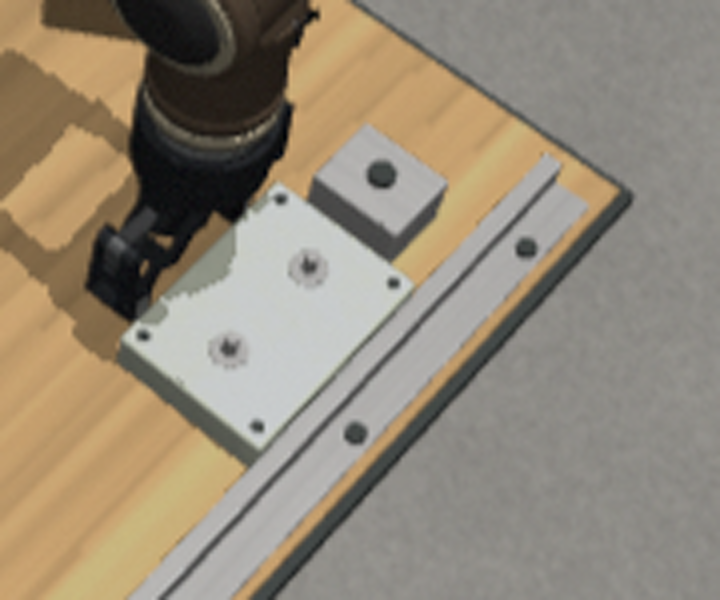

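The box lies along the rail; a gap to the stop of several mm remains. Move around to the box's free end.

Emit:
{"fn": "arm_command", "kwargs": {"motion": [[[-0.015, 0, 0], 0], [[-0.03, 0, 0.0], 0], [[-0.04, 0, 0.04], 0], [[-0.05, -0.01, 0.08], -0.14], [[-0.05, -0.04, 0.09], -0.28], [[-0.03, -0.07, 0.09], -0.42], [[0.0, -0.1, 0.09], -0.56], [[0.03, -0.1, 0.09], -0.7], [[0.057, -0.102, 0.09], -0.84], [[0.057, -0.102, 0.09], -0.98], [[0.057, -0.102, 0.09], -1.12], [[0.057, -0.102, 0.09], -1.26], [[0.057, -0.102, 0.09], -1.4], [[0.057, -0.102, 0.09], -1.54], [[0.057, -0.102, 0.09], -1.57], [[0.057, -0.102, 0.09], -1.57]], "gripper": 0.042}}

```text
time: 15.05
position: [0.6333, -0.0122, 0.1207]
eef_rot: [2.188, 2.252, 0.002]
ft_force: [-0.1, -1.0, 0.6]
opening: 0.0415
grasp_force: 0.0
```

```bash
python3 - <<'E'
from h import *
s=ctrl.sense(); print(s["position"],car(s["position"]),s["eef_rot"],s["opening"])
p=proj(cam("scene"),np.r_[wor([[0.11,0.09]])[0],0.05])[0].astype(int)
look(tuple(p),"s7")
E
```

```text
[ 0.63328592 -0.01217369  0.12073134] [[ 0.10099538 -0.01195523]] [2.18775925 2.25178869 0.00238793] 0.04153515034395208
tool [ 0.6333 -0.0122  0.1207] car [[ 0.101 -0.012]] f [-0.1 -1.   0.6] 15.05
[[444, 270], [404, 312], [395, 304], [407, 244]] 
 [[0.1501, 0.1639], [0.1494, 0.0233], [0.1235, 0.0248], [0.0473, 0.161]] ctr [[0.1176 0.0933]] len [0.1406 0.026  0.1561 0.1028] ang [-1.575  3.085  2.081  0.029]
```

Emit:
{"fn": "arm_command", "kwargs": {"motion": [[[-0.004, 0, -0.03], 0], [[-0.004, 0, -0.06], 0], [[-0.004, 0, -0.08], 0], [[-0.004, 0, -0.089], 0], [[-0.004, 0, -0.089], 0], [[-0.004, 0.006, -0.089], 0], [[-0.004, 0.012, -0.089], 0], [[-0.004, 0.017, -0.089], 0], [[-0.004, 0.02, -0.089], 0], [[-0.004, 0.022, -0.089], 0], [[-0.004, 0.024, -0.089], 0], [[-0.004, 0.026, -0.089], 0], [[-0.004, 0.028, -0.089], 0], [[-0.005, 0.03, -0.089], 0], [[-0.005, 0.031, -0.089], 0], [[-0.005, 0.032, -0.089], 0], [[-0.005, 0.033, -0.089], 0], [[-0.005, 0.034, -0.089], 0], [[-0.005, 0.034, -0.089], 0]]}}

```text
time: 17.0
position: [0.6273, 0.0221, 0.0314]
eef_rot: [2.191, 2.251, 0.0]
ft_force: [0.8, -2.3, 0.7]
opening: 0.0421
grasp_force: 1.3
```

Emit:
{"fn": "arm_command", "kwargs": {"motion": [[[0, 0.001, 0], 0], [[0, 0.002, 0], 0], [[0, 0.002, 0], 0]]}}

```text
time: 17.3
position: [0.6273, 0.0242, 0.0314]
eef_rot: [2.191, 2.251, 0.0]
ft_force: [-0.3, -3.0, 2.3]
opening: 0.042
grasp_force: 1.4
```

Emit:
{"fn": "arm_command", "kwargs": {"motion": [[[0, 0.001, 0], 0], [[0, 0.002, 0], 0], [[0, 0.002, 0], 0]]}}

```text
time: 17.6
position: [0.6273, 0.0245, 0.0314]
eef_rot: [2.189, 2.251, -0.003]
ft_force: [0.4, -7.0, 0.7]
opening: 0.0419
grasp_force: 3.7
```

Emit:
{"fn": "arm_command", "kwargs": {"motion": [[[0, 0.001, 0], 0], [[0, 0.002, 0], 0], [[0, 0.002, 0], 0]]}}

```text
time: 17.9
position: [0.6273, 0.0246, 0.0314]
eef_rot: [2.187, 2.25, -0.006]
ft_force: [0.4, -12.8, 1.9]
opening: 0.0421
grasp_force: 6.4
```

Emit:
{"fn": "arm_command", "kwargs": {"motion": [[[0, 0.001, 0], 0], [[0, 0.002, 0], 0], [[0, 0.002, 0], 0]]}}

```text
time: 18.2
position: [0.6274, 0.0246, 0.0314]
eef_rot: [2.185, 2.249, -0.009]
ft_force: [-0.4, -19.1, 1.8]
opening: 0.0418
grasp_force: 9.0
```

```bash
python3 - <<'E'
from h import *
p=proj(cam("scene"),np.r_[wor([[0.12,0.1]])[0],0.05])[0].astype(int)
look(tuple(p),"s8")
a=cv2.imread("pics/s8.png")[200:350,340:520]; cv2.imwrite("pics/c8.png",cv2.resize(a,None,fx=4,fy=4,interpolation=2))
E
```

```text
tool [0.6274 0.0246 0.0314] car [[0.0961 0.025 ]] f [ -0.4 -19.1   1.8] 18.2
[[446, 267], [408, 308], [407, 282], [414, 244]] 
 [[0.1487, 0.1731], [0.1498, 0.0365], [0.1088, 0.0842], [0.059, 0.1719]] ctr [[0.1166 0.1164]] len [0.1367 0.0629 0.1009 0.0897] ang [-1.563  2.28   2.088  0.014]
```

View pics/c8.png

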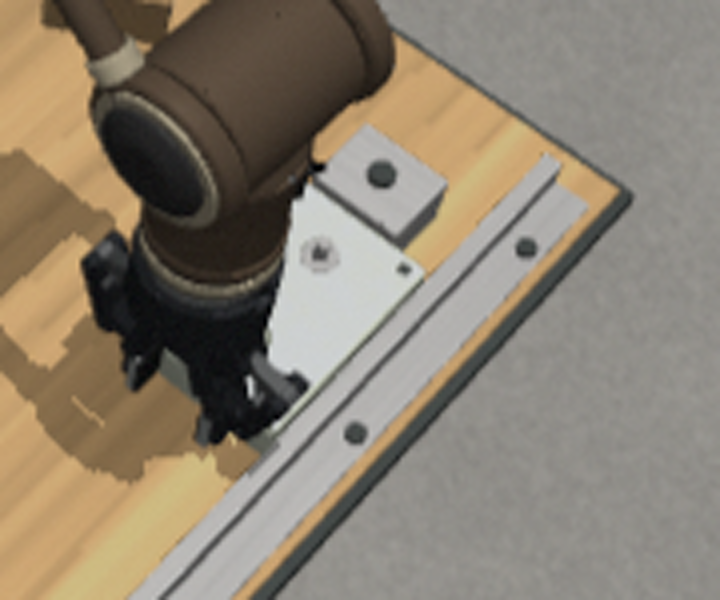

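The picture shows the box end tight on the stop and its side at the rail. I back off and re-seat it against the rail.

Emit:
{"fn": "arm_command", "kwargs": {"motion": [[[0, -0.02, 0], 0], [[0, -0.035, 0], 0], [[0, -0.045, 0.04], 0], [[-0.02, -0.05, 0.08], 0.14], [[-0.06, -0.04, 0.09], 0.28], [[-0.09, -0.01, 0.09], 0.42], [[-0.09, 0.02, 0.09], 0.56], [[-0.09, 0.05, 0.09], 0.7], [[-0.09, 0.063, 0.09], 0.84], [[-0.09, 0.063, 0.09], 0.98], [[-0.09, 0.063, 0.09], 1.12], [[-0.09, 0.063, 0.09], 1.26], [[-0.09, 0.063, 0.09], 1.4], [[-0.09, 0.063, 0.09], 1.54], [[-0.09, 0.063, 0.09], 1.57], [[-0.09, 0.063, 0.09], 1.57]], "gripper": 0.08}}

```text
time: 19.85
position: [0.5369, 0.0934, 0.1211]
eef_rot: [0.038, -3.141, -0.001]
ft_force: [0.4, 0.1, -0.4]
opening: 0.0803
grasp_force: 0.0
```

```bash
python3 - <<'E'
from h import *
p=proj(cam("scene"),np.r_[wor([[0.13,0.1]])[0],0.05])[0].astype(int)
look(tuple(p),"s9"); print(ctrl.sense()["eef_rot"])
E
```

```text
tool [0.5369 0.0934 0.1211] car [[0.0075 0.0962]] f [ 0.4  0.1 -0.4] 19.85
[[446, 267], [408, 308], [373, 281], [412, 242]] 
 [[0.1487, 0.1731], [0.1498, 0.0365], [0.0526, 0.035], [0.0523, 0.173]] ctr [[0.1008 0.1044]] len [0.1367 0.0972 0.138  0.0964] ang [-1.563e+00 -3.126e+00  1.573e+00  1.000e-03]
[ 3.75977002e-02 -3.14091564e+00 -7.47551016e-04]
```

Emit:
{"fn": "arm_command", "kwargs": {"motion": [[[0.005, 0.005, -0.03], 0], [[0.008, 0.006, -0.06], 0], [[0.008, 0.006, -0.08], 0], [[0.008, 0.006, -0.09], 0], [[0.008, 0.006, -0.09], 0], [[0.014, 0.006, -0.09], 0], [[0.02, 0.006, -0.09], 0], [[0.025, 0.006, -0.09], 0], [[0.028, 0.006, -0.09], 0], [[0.031, 0.006, -0.09], 0], [[0.033, 0.006, -0.09], 0], [[0.035, 0.006, -0.09], 0], [[0.037, 0.006, -0.09], 0], [[0.039, 0.006, -0.09], 0], [[0.04, 0.006, -0.09], 0], [[0.041, 0.006, -0.09], 0], [[0.041, 0.006, -0.09], 0]]}}

```text
time: 21.6
position: [0.57, 0.099, 0.0301]
eef_rot: [0.041, -3.123, 0.001]
ft_force: [-16.1, 0.8, 13.5]
opening: 0.0799
grasp_force: 8.1
```

Emit:
{"fn": "arm_command", "kwargs": {"motion": [[[-0.01, 0, 0], 0], [[-0.025, 0, 0], 0], [[-0.04, 0, 0], 0], [[-0.06, 0, 0.04], 0], [[-0.08, 0, 0.08], 0], [[-0.1, 0, 0.12], 0], [[-0.12, 0, 0.16], 0], [[-0.15, 0, 0.18], 0], [[-0.18, 0, 0.2], 0], [[-0.18, 0, 0.2], 0], [[-0.18, 0, 0.2], 0]]}}

```text
time: 22.7
position: [0.399, 0.0991, 0.232]
eef_rot: [-0.041, 3.137, 0.0]
ft_force: [-1.0, 0.4, 0.8]
opening: 0.0803
grasp_force: 0.0
```

```bash
python3 - <<'E'
from h import *
p=proj(cam("scene"),np.r_[wor([[0.13,0.1]])[0],0.05])[0].astype(int)
look(tuple(p),"s10")
a=cv2.imread("pics/s10.png")[150:460,175:505]; cv2.imwrite("pics/c10.png",cv2.resize(a,None,fx=1.9,fy=1.9))
E
```

```text
tool [0.399  0.0991 0.232 ] car [[-0.1301  0.1058]] f [-1.   0.4  0.8] 22.7
[[446, 267], [408, 308], [373, 281], [412, 242]] 
 [[0.1487, 0.1731], [0.1498, 0.0365], [0.0526, 0.035], [0.0523, 0.173]] ctr [[0.1008 0.1044]] len [0.1367 0.0972 0.138  0.0964] ang [-1.563e+00 -3.126e+00  1.573e+00  1.000e-03]
```

View pics/c10.png

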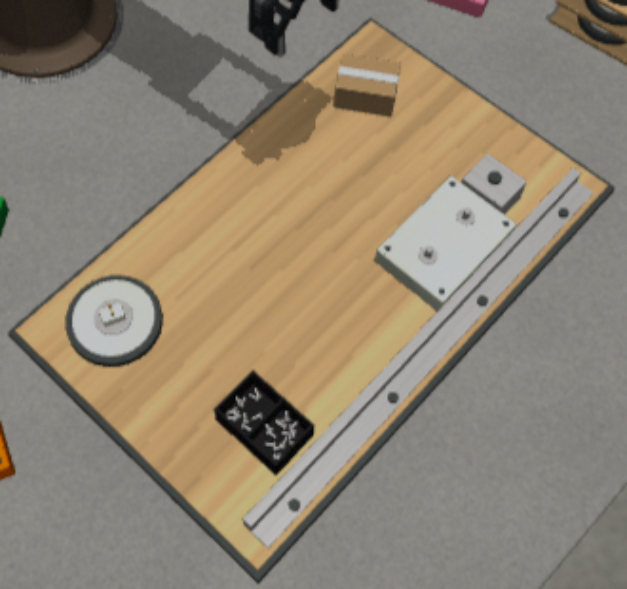

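The box measures (0.101, 0.104) in the carrier against a target of (0.100, 0.105), and is seated on both the rail and the stop. The tray, hotplate and carton sit where they began, and the hand is clear.

```bash
python3 -c "
from plant import ctrl
print(ctrl.hand_in())"
```

```text
the job is handed in; nothing more can be done
None
```

The control box is against the rail and butted on the stop block by force and camera checks, the hand is clear, and the job is handed in at about 23 s (no verdict was returned).

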